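# Show a glazed ball at the magnifier

## Robot

A 6-joint arm with a two-finger parallel gripper is mounted at the origin on the work surface. World frame = base frame: x ahead of the robot, y to its left, z up, the work surface at z = 0. Lengths are in mm, angles in rad, forces in N, time in s.
With the tool pointing down it reaches from about 350 to 850 mm from the base axis. Payload 8.1 kg.
Tool frame: the origin (TCP) lies midway between the tips of the shut fingers; the grasp point (between the pads) lies 19 mm behind it (tcp_to_grasp is the distance from the TCP to the grasp point, in mm); y points along the fingers, z is the direction in which the jaws open and shut, and the axes are right-handed (so a half turn about y gives the same grasp; the last joint's range is limited). The gripper opens to 85 mm and grips with 20 to 120 N. Pads are 22 mm wide; open, the fingers measure 114 mm over their backs; the gripper's body (76 mm by 85 mm) begins 54 mm behind the grasp point. The pads swing forward as they close: fully open they stand 13 mm farther back than shut.
Start: joints at [-1.398, 0.13, 1.488, -0, 1.523, -0.085], TCP at [152.993, -580.171, 231.292] pointing down, gripper open.
Joint ranges: [-2.96, 2.96], [-0.89, 2.26], [0.02, 2.5], [-1.34, 4.48], [0, 2.73], [-2.66, 2.66]. Speed limits (rad/s): [2.39, 2.39, 2.79, 3.14, 3.14, 3.14].

## Interface

Orientations are given as a unit quaternion [x, y, z, w].
In Python, from workcell import sense, camera, sign_off, tcp_to_grasp gives the robot as it stands.
- The arm moves only by the tool move_arm, never from a script. Its argument "steps" is one flat list of numbers, 5 for each row, row after row: the shift along the tool's x, y, z in m, then the turn about the tool's y in rad, then the opening, from 0 (shut) to 1 (fully open). In form: [tx, ty, tz, twist, grip, tx, ty, tz, twist, grip, ...]. A call has 1 to 20 rows; each row shifts and turns the pose as measured when the row begins, along the tool's axes as they then stand; what a row does not reach is not made up. A row lasts 1/8 s, in which the tool goes at most 62.5 mm and 10.7 degrees, less where a joint would pass 70% of its speed; a pose out of reach is approached as far as the arm can. A call with a gripper value outside its range is refused whole. The fingers move at their own pace and stop on an object; "force" is the grip in N (left out, the last holds). Time passes only in rows, so rows that do not move let the fingers close. It gives the time, the measured TCP pose, the force and the opening at its end, in the units of the state.
- sense(): the state, without advancing time (a new reading comes with each control period).
- camera(name): name is "scene" or "side" or "wrist"; returns a dict with "img" (420x560x3 uint8, red, green, blue), "K" (3x3 intrinsics, pixels), "rvec" (rotation vector, rad) and "tvec" (3), from world to camera coordinates, as OpenCV has them; the wrist camera has in their place "T_tool_cam" (4x4, takes a point from camera to tool coordinates, whose origin is the TCP and whose axes are the tool frame's). Camera axes: x right, y down, z forward; pixel columns grow to the right and rows downward; lengths in mm; the calibration is good to about 2 mm. A picture is of the moment at which its call begins: read the wrist's pose just before it. There is no depth.
- sign_off(): hands the job in, once; it reports no verdict.
The state is a dict: "time_s": time; "q": joint angles; "qd": joint speeds; "joint_torque": joint torques, N m; "tool_pos": TCP position; "eef_rot": TCP orientation; "contact_force": force on the tool from outside, world axes, zero at the start; "ft_torque": the same for the moment, N m; "finger_gap": finger opening in mm.
Only numpy, scipy, OpenCV 4.12 (cv2) and the standard library are available. Lean on these libraries where they do the work, as an engineer would, in place of code of your own. Each camera call takes 0.05 s, during which the arm holds its last target.

## Task

Check the freshly glazed ball for pinholes: take the carrier that has the ball in it by its handle, lift it off the ware board and carry it level, with the ball staying in its cup, to the stand magnifier. Hold it up level and still on the robot's side of the lens, the ball opposite the middle of the lens and about 100 mm from the glass, with an open side of the carrier (not a handle strap) facing the glass, and finish while still holding it there. The glaze is raw, so do not touch the ball itself; leave everything else where it stands.

Things in the scene. Friction and masses are not known exactly. Their poses are not given: they have to be found in the camera images.
- carrier_grip (a point): middle of the dark wooden grip bar of the carrier with the ball: bar 62 mm long along the carrier's y, 16 mm thick along x, 20 mm high. 105 mm above the underside of the carrier, 75 mm above the ball's centre. z up; +x and -x are the carrier's open sides. Carrier 0.2 kg, 0.3 kg with the ball; on the ware board in either of two places, turned by up to 37 degrees
- carrier_nest (a point): centre of the ball when it lies in the middle of its cup: 30 mm above the underside of the carrier, 75 mm straight below the middle of the grip; same axes
- ball_center (a point): centre of the glazed ball, white, 42 mm diameter, 90 g, lying loose in the carrier's cup with about 6 mm of free roll to each side; it rolls out over the 4 mm ring when the carrier is tipped by about 35 degrees or jerked
- lens (a point): centre of the magnifier's lens, 190 mm above the table: upright round glass 100 mm across in a frame 117 mm across and 16 mm thick, frame top at 249 mm. x: the lens axis, level, pointing away from the robot's side (yaw within 17 degrees); y: level along the glass to the left; z up. The ball belongs 100 mm in front of the glass, at x = -0.1 m of this point
- magnifier: the stand magnifier, fixed, to the left or right of the robot's middle: round cast base 148 mm across, 30 mm high, thin stem, clamp knob, upright lens; origin in the middle of the underside of its base, same axes as the lens
- ware_board: fixed plywood board, 250 (x) x 300 (y) x 18 mm, origin at the middle of its underside, on which the two carriers, the rib and the loop tool lie
- carrier: the same carrier, origin at the middle of its underside: square wooden base 90 x 90 x 9 mm, in its middle a fired-clay ring (the ball's cup, inner diameter 36 mm, 4 mm high), and a fixed handle: steel straps 14 mm wide, 3 mm thick up the middle of two opposite sides (+y and -y, 46 mm off the middle), joined at the top by a cross strap that bears the grip
- ball: the same ball (this origin is a point on its skin and turns with it)
- other_carrier_grip (a point): middle of the grip of a second, like carrier that holds a cone-shaped finial; on the ware board beside the first, about 150 mm from it; leave alone
- finial_center (a point): centre of the white cone-shaped finial, 37 mm across, 46 mm high, in the cup of the other carrier; leave alone
- slip_jar: closed glass jar, 64 mm across, 85 mm high, on the table beside the magnifier; origin at the middle of its underside; leave alone
- stamp: wooden hand stamp, 44 mm across, 74 mm high, on the table on the other side of the magnifier; origin at the middle of its underside; leave alone
- jar_lid: flat dark jar lid, 68 mm across, 12 mm high, on the table behind the magnifier; origin at the middle of its underside; leave alone
- rib: flat kidney rib, 45 x 95 x 5 mm, on the ware board behind the carriers; origin at the middle of its underside; leave alone
- loop_tool: wooden loop tool, 155 mm long, 13 mm thick, on the ware board behind the carriers; origin at the middle of its underside; leave alone
There are look-alikes about, which are no part of the job. Leave any purple look-alike of the carrier alone.

How it is judged:
By the outcome, as a careful person would: the job done as asked, in the order asked, and still so for the second after the job is handed in, while the arm keeps its last pose, push and grip.
It also fails if it takes over 51 s, if anything falls off the work surface, if the arm or the gripper's body presses on something with over 40 N, if the wrist force passes 120 N, or if a joint passes its speed limit or range.

## Working session

There is one attempt and no reset: what is moved stays moved. The work goes in short steps, Python scripts to look and compute and a tool call to move; the robot and the scene stay as the last step left them, time stands still between calls to the robot, and variables do not carry over. Pictures are saved under pics/ and viewed, and the job is handed in when it is done.

Besides the shell and the picture viewer there is one more tool, called after "Call:" by a JSON object that holds its "name" and its "arguments". move_arm: Moves the arm, as the interface text tells. Its arguments: {"type":"object","properties":{"steps":{"type":"array"},"force":{"type":"number"}},"required":["steps"]}

```bash
ls; mkdir -p pics
python3 - <<'E'
from workcell import sense,camera,tcp_to_grasp
import cv2,json
s=sense();print(s,tcp_to_grasp)
for n in ["scene","side","wrist"]:
    c=camera(n);cv2.imwrite(f"pics/a_{n}.png",c["img"][:,:,::-1])
    print(n,{k:v for k,v in c.items() if k!="img"})
E
```

```text
pics
{'time_s': 0.0, 'q': array([-1.39840440e+00,  1.31160847e-01,  1.48932307e+00,  1.71253778e-05,
        1.52298831e+00, -8.53991408e-02]), 'qd': array([-1.62882352e-03,  8.31798761e-04, -4.56496986e-05,  5.46363100e-04,
       -9.32646298e-04, -1.26162184e-03]), 'joint_torque': array([-6.94971914e-04, -5.69380939e+01, -5.00566721e+01, -4.10541579e-04,
        1.44382918e-02,  1.96511974e-05]), 'tool_pos': array([ 152.89815363, -579.60795117,  230.22057604]), 'eef_rot': array([-0.09091326,  0.70190485, -0.70057652,  0.09086755]), 'contact_force': array([-0.596754  , -0.12792555,  0.27822487]), 'ft_torque': array([-0.01165317,  0.00681154,  0.0561224 ]), 'finger_gap': 85.58319624420214} 18.700000000000003
scene {'K': array([[451.84024696,   0.        , 277.87853483],
       [  0.        , 451.84024696, 207.19732174],
       [  0.        ,   0.        ,   1.        ]]), 'rvec': array([ 2.12798001,  1.57885307, -0.47128968]), 'tvec': array([-169.36804362, -353.76789051, 1346.29527986])}
side {'K': array([[405.0942177 ,   0.        , 280.63534836],
       [  0.        , 405.0942177 , 209.62219424],
       [  0.        ,   0.        ,   1.        ]]), 'rvec': array([ 0.16113281, -2.67828088,  1.49007016]), 'tvec': array([ 536.43489284,  131.62354247, 1096.98772693])}
wrist {'K': array([[308.5684921 ,   0.        , 277.55172813],
       [  0.        , 308.5684921 , 209.00893164],
       [  0.        ,   0.        ,   1.        ]]), 'T_tool_cam': array([[-7.27806502e-04,  9.61748755e-01,  2.73932114e-01,
        -6.84796604e+01],
       [ 9.79911932e-05, -2.73932116e-01,  9.61749024e-01,
        -1.41383256e+02],
       [ 9.99999730e-01,  7.26810128e-04,  1.05126667e-04,
        -9.41988306e-02],
       [ 0.00000000e+00,  0.00000000e+00,  0.00000000e+00,
         1.00000000e+00]])}
```

View pics/a_scene.png

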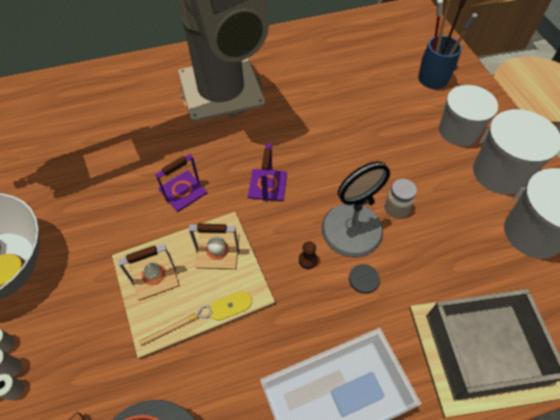

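View pics/a_side.png

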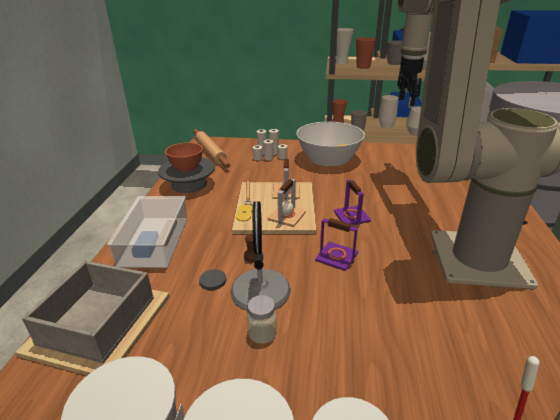

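View pics/a_wrist.png

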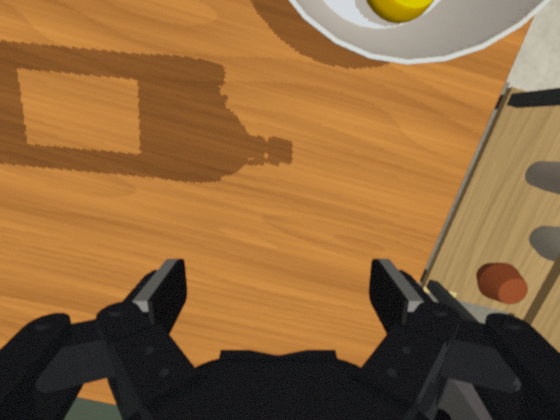

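Run:
```python
import cv2
a=cv2.imread("pics/a_scene.png")
cv2.imwrite("pics/b1.png",cv2.resize(a[205:305,105:275],None,fx=4.6,fy=4.6,interpolation=cv2.INTER_CUBIC))
cv2.imwrite("pics/b2.png",cv2.resize(a[150:300,290:430],None,fx=4,fy=4,interpolation=cv2.INTER_CUBIC))
a=cv2.imread("pics/a_side.png")
cv2.imwrite("pics/b3.png",cv2.resize(a[150:320,190:380],None,fx=3.5,fy=3.5,interpolation=cv2.INTER_CUBIC))
```

```text
(no output)
```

View pics/b1.png

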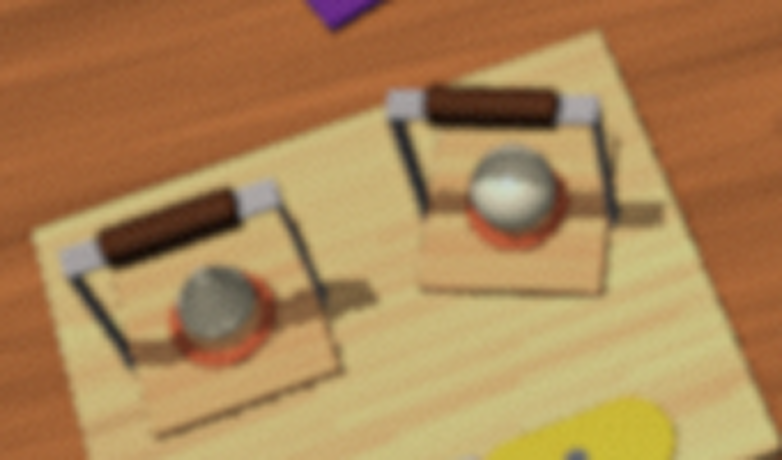

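View pics/b2.png

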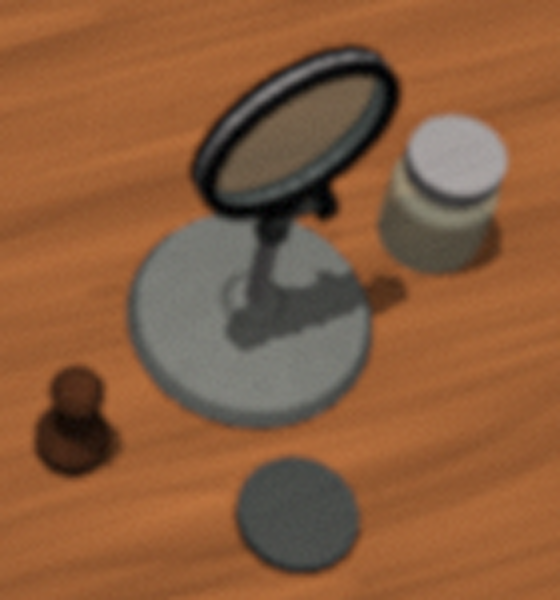

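View pics/b3.png

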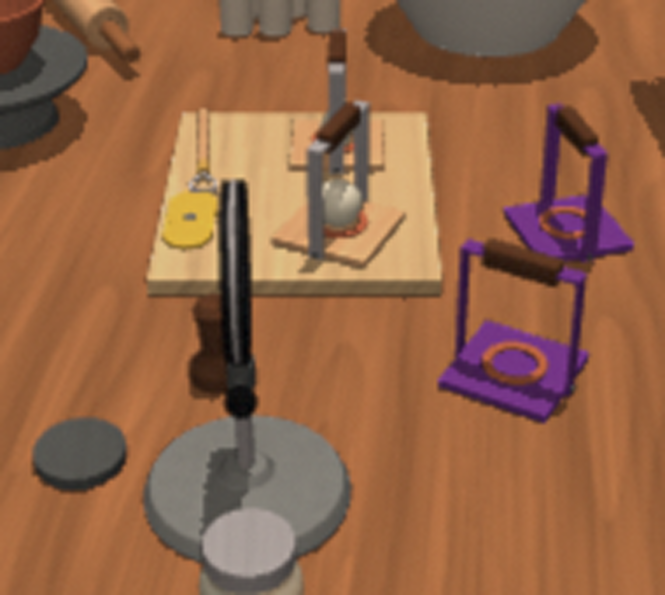

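```bash
cat > h.py <<'E'
import numpy as np,cv2
from scipy.spatial.transform import Rotation as R
from workcell import sense,camera
from scipy.optimize import least_squares
def cam(n,cache={}):
    if n not in cache: cache[n]=camera(n)
    return cache[n]
def onplane(c,uv,z):
    Rm=cv2.Rodrigues(c["rvec"])[0];o=-Rm.T@c["tvec"]
    d=Rm.T@np.linalg.inv(c["K"])@np.array([uv[0],uv[1],1.])
    return o+d*(z-o[2])/d[2]
def proj(c,P):
    return cv2.projectPoints(np.array(P,float).reshape(-1,3),c["rvec"],c["tvec"],c["K"],None)[0].reshape(-1,2)
def wristcam(c,s):
    T=np.eye(4);T[:3,:3]=R.from_quat(s["eef_rot"]).as_matrix();T[:3,3]=s["tool_pos"]
    W=np.linalg.inv(T@c["T_tool_cam"])
    return dict(K=c["K"],rvec=cv2.Rodrigues(W[:3,:3])[0].ravel(),tvec=W[:3,3],img=c["img"])
def tri(obs):
    def f(p): return np.concatenate([proj(c,p)[0]-uv for c,uv in obs])
    r=least_squares(f,[500,0,100]);return r.x,r.fun
E
python3 - <<'E'
from h import *
sc=cam("scene");sd=cam("side")
f1=lambda x,y:(x/4.6+105-.4,y/4.6+205-.4)
f2=lambda x,y:(x/4+290-.4,y/4+150-.4)
f3=lambda x,y:(x/3.5+190-.4,y/3.5+150-.4)
a,b=onplane(sc,f1(430,105),127),onplane(sc,f1(556,108),127)
print("grip scene",a,b,(a+b)/2,np.degrees(np.arctan2(*(b-a)[1::-1])),np.linalg.norm(a-b))
a,b=onplane(sd,f3(325,140),127),onplane(sd,f3(350,112),127)
print("grip side",a,b,(a+b)/2)
print("base front corners",onplane(sc,f1(420,290),27),onplane(sc,f1(603,294),27))
print("ball",tri([(sc,f1(514,190)),(sd,f3(341,203))]))
print("lens",tri([(sc,f2(296,133)),(sd,f3(236,272))]))
print("lens z190",onplane(sc,f2(296,133),190),onplane(sd,f3(236,272),190))
print("magbase",onplane(sc,f2(250,308),30),onplane(sd,f3(248,483),30))
print("grip2",onplane(sc,f1(168,227),123))
for n,c in(("sc",sc),("sd",sd)):
    print(n,-cv2.Rodrigues(c["rvec"])[0].T@c["tvec"])
print("stamp",onplane(sc,f2(75,385),70),onplane(sc,f2(72,440),5),"jar",onplane(sc,f2(457,155),85))
E
```

```text
grip scene [ 529.38012583 -154.84816258  127.        ] [ 547.60296768 -100.5387335   127.        ] [ 538.49154675 -127.69344804  127.        ] 71.45147370693562 57.28512941189546
grip side [546.35360866 -97.24115015 127.        ] [ 531.1154336  -148.65975914  127.        ] [ 538.73452113 -122.95045465  127.        ]
base front corners [ 567.78066808 -183.30911732   27.        ] [595.53820246 -99.35251169  27.        ]
ball (array([ 537.96953352, -128.31068307,   46.62716854]), array([-0.1800164 , -0.24363113, -0.35230013,  0.22094347]))
lens (array([565.28861384, 192.07193826, 190.40665782]), array([ 0.44726974,  0.53209281,  0.67026595, -0.35281326]))
lens z190 [563.53013332 191.88744288 190.        ] [566.64802286 193.01827101 190.        ]
magbase [572.28671861 185.60043797  30.        ] [561.78579144 212.87142186  30.        ]
grip2 [ 554.25311465 -277.53948782  123.        ]
sc [1031.57380854 -125.39507879  941.53055547]
sd [414.31772453 923.17073326 696.10763868]
stamp [609.74498644  63.29137183  70.        ] [611.35870399  64.28933284   5.        ] jar [539.78305232 318.81955915  85.        ]
```

```bash
cat >> h.py <<'E'
def goto(P,zyaw=None):
    """P world TCP target mm; zyaw deg of tool z axis; prints tool shift m & twist"""
    s=sense();M=R.from_quat(s["eef_rot"]).as_matrix()
    d=M.T@(np.array(P)-s["tool_pos"])/1000
    zy=np.degrees(np.arctan2(M[1,2],M[0,2]))
    print("t",s["time_s"],"pos",s["tool_pos"].round(1),"gap",round(s["finger_gap"],1),"F",s["contact_force"].round(1),"y axis",M[:,1].round(4),"z yaw",zy.round(2))
    print("shift",d.round(4))
    if zyaw is not None:
        # twist about tool y (down): + twist turns z toward x
        w=(zyaw-zy+90)%180-90
        sg=-1 if M[2,1]<0 else 1
        print("twist rad",round(np.radians(w)*sg,4))
E
python3 - <<'E'
from h import *
goto([538.5,-126,260],-18.5)
s=sense();print(s["q"])
sc=cam("scene");sd=cam("side")
for p in((267,184),(181,188)):print(onplane(sc,p,6))
# lens yaw fit
m=(cv2.cvtColor(sc["img"],cv2.COLOR_RGB2GRAY)<70).astype(np.uint8)
m2=(cv2.cvtColor(sd["img"],cv2.COLOR_RGB2GRAY)<70).astype(np.uint8)
t=np.linspace(0,2*np.pi,200)
def hull(c,p,yaw):
    ax=np.array([np.cos(yaw),np.sin(yaw),0]);ay=np.array([-ax[1],ax[0],0]);P=[]
    for x,r in((-8,58.5),(8,58.5)):
        P+= [p+ax*x+r*(ay*np.cos(a)+np.array([0,0,1])*np.sin(a)) for a in t]
    return cv2.convexHull(proj(c,P).astype(np.float32))
im=sc["img"][:,:,::-1].copy();im2=sd["img"][:,:,::-1].copy()
outs=[]
for y in(5,12,19):
    a=[]
    for c,r in((sc,(150,240,320,410)),(sd,(180,280,210,310))):
        I=cv2.resize(c["img"][r[0]:r[1],r[2]:r[3],::-1],None,fx=4,fy=4,interpolation=cv2.INTER_CUBIC)
        I=I[:360,:360]
        I=cv2.copyMakeBorder(I,0,400-I.shape[0],0,400-I.shape[1],cv2.BORDER_CONSTANT)
        h=((hull(c,np.array([565.3,192,190]),np.radians(y))-[r[2],r[0]]+.5)*4).astype(np.int32)
        cv2.polylines(I,[h],True,(0,255,255),1);a.append(I)
    outs.append(np.vstack(a))
o=np.hstack(outs);cv2.imwrite("pics/c.png",cv2.resize(o,(800,533)))
E
```

```text
t 0.25 pos [ 153.  -579.9  230.8] gap 85.4 F [-0.  -0.3  0. ] y axis [-2.e-04  9.e-04 -1.e+00] z yaw -75.23
shift [-0.4886 -0.0289 -0.3406]
twist rad -0.9901
[-1.39838738e+00  1.30797593e-01  1.48870088e+00 -6.60548761e-06
  1.52301441e+00 -8.54479437e-02]
[380.3998968   33.72900244   6.        ]
[ 328.50664248 -178.01139533    6.        ]
```

View pics/c.png

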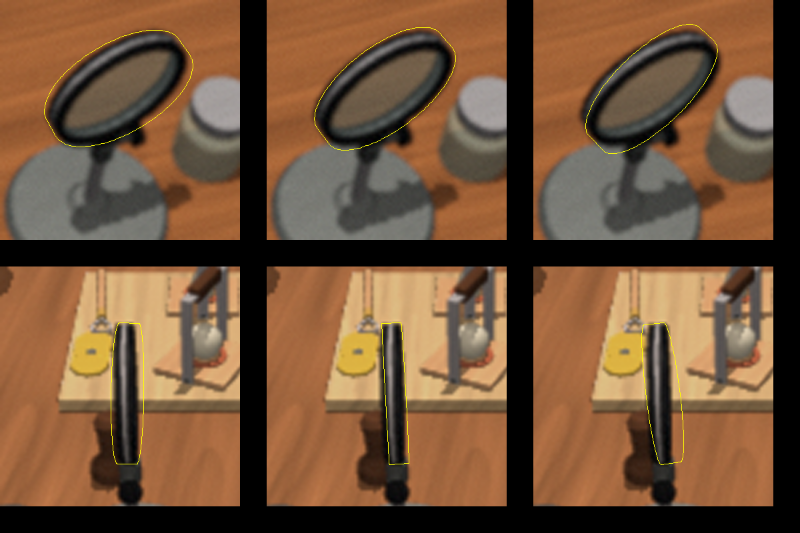

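Call:
{"name": "move_arm", "arguments": {"steps": [-0.016,-0.002,-0.011,0,1,-0.034,-0.002,-0.0238,0,1,-0.034,-0.002,-0.0238,0,1,-0.034,-0.002,-0.0238,0,1,-0.034,-0.002,-0.0238,0,1,-0.034,-0.002,-0.0238,0,1,-0.034,-0.002,-0.0238,0,1,-0.034,-0.002,-0.0238,0,1,-0.034,-0.002,-0.0238,0,1,-0.034,-0.002,-0.0238,0,1,-0.034,-0.002,-0.0238,0,1,-0.034,-0.002,-0.0238,0,1,-0.034,-0.002,-0.0238,0,1,-0.034,-0.002,-0.0238,0,1,-0.016,-0.001,-0.011,0,1,0,0,0,-0.17,1,0,0,0,-0.17,1,0,0,0,-0.17,1,0,0,0,-0.17,1,0,0,0,-0.17,1]}}

```text
time_s: 2.85
tool_pos: [538.6, -106.8, 265.4]
eef_rot: [0.38, -0.594, 0.596, -0.384]
contact_force: [0.5, -0.2, -0.5]
finger_gap: 85.4
```

Run:
```python
from h import *
goto([538.5,-126,260],-18.5)
```

```text
t 2.85 pos [ 538.6 -106.8  265.4] gap 85.4 F [ 0.5 -0.2 -0.5] y axis [ 6.1e-03  7.0e-04 -1.0e+00] z yaw -24.65
shift [0.0176 0.0054 0.0079]
twist rad -0.1073
```

Call:
{"name": "move_arm", "arguments": {"steps": [0.0176,0.003,0.0079,0,1,0,0,0,-0.107,1,0,0,0,0,1]}}

```text
time_s: 3.22
tool_pos: [537.3, -126.1, 262.7]
eef_rot: [0.413, -0.572, 0.574, -0.416]
contact_force: [-0.0, 0.3, 1.1]
finger_gap: 85.4
```

Run:
```python
from h import *
goto([538.5,-126,260],-18.5)
s=sense();c=wristcam(camera("wrist"),s)
im=c["img"][:,:,::-1].copy()
cv2.imwrite("pics/d.png",im)
import pickle;pickle.dump(c,open("w1.pkl","wb"))
```

```text
t 3.225 pos [ 537.3 -126.1  262.7] gap 85.4 F [-0.   0.3  1.1] y axis [ 5.7e-03  3.0e-04 -1.0e+00] z yaw -18.27
shift [-0.0004  0.0027  0.0011]
twist rad 0.004
```

View pics/d.png

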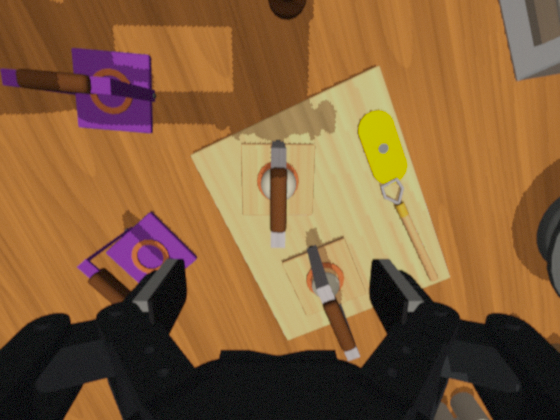

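Run:
```python
from h import *
import pickle
c=pickle.load(open("w1.pkl","rb"))
a,b=onplane(c,(278.3,168),133),onplane(c,(278,233.5),133)
print(a,b,(a+b)/2,np.linalg.norm(a-b))
P=[onplane(c,p,27) for p in((241,143),(315,143),(314.5,215.5),(242,215.5))]
print(P,np.mean(P,0));
for i in range(4):
    d=P[(i+1)%4]-P[i];print(np.linalg.norm(d),np.degrees(np.arctan2(d[1],d[0])))
a=c["img"][120:260,210:350,::-1]
cv2.imwrite("pics/e.png",cv2.resize(a,None,fx=4,fy=4,interpolation=cv2.INTER_CUBIC))
```

```text
[546.99296384 -98.07649945 133.        ] [ 527.59481618 -156.20645775  133.        ] [ 537.29389001 -127.1414786   133.        ] 61.281156847167324
[array([509.92223432, -70.34861489,  27.        ]), array([594.10707098, -98.10585605,  27.        ]), array([ 567.93028836, -185.1196792 ,   27.        ]), array([ 479.98227712, -156.00366936,   27.        ])] [ 537.98546769 -127.39445488   27.        ]
88.64282914630651 -18.248308964732463
90.86599675427814 -106.74311326041877
92.64229439422057 161.68239268585498
90.73692409486272 70.7333836014009
```

View pics/e.png

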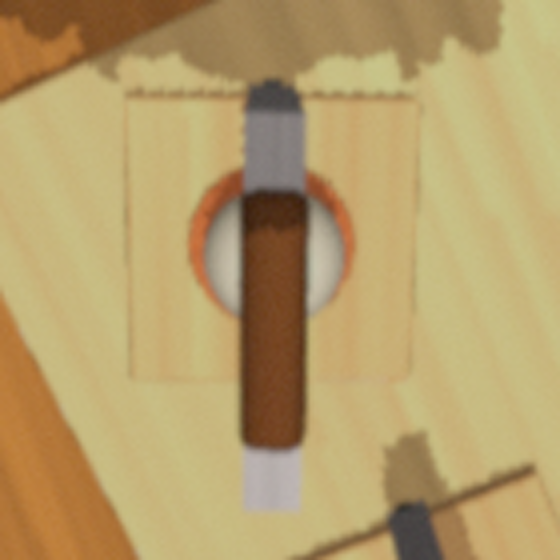

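Call:
{"name": "move_arm", "arguments": {"steps": [0.0008,0.02,0,0,1,0,0.035,0,0,1,0,0.035,0,0,1,0,0.035,0,0,1,0,0.02,0,0,1,0,0.01,0,0,1,0,0,0,0,1]}}

```text
time_s: 4.15
tool_pos: [534.1, -124.8, 95.5]
eef_rot: [-0.411, 0.576, -0.575, 0.412]
contact_force: [-0.2, 0.4, -0.0]
finger_gap: 85.3
```

Run:
```python
from h import *
goto([537.6,-127.2,103],-18.4)
s=sense();c=wristcam(camera("wrist"),s)
cv2.imwrite("pics/f.png",c["img"][:,:,::-1])
```

```text
t 4.15 pos [ 534.1 -124.8   95.5] gap 85.3 F [-0.2  0.4 -0. ] y axis [ 5.0e-04  1.7e-03 -1.0e+00] z yaw -18.88
shift [ 0.0011 -0.0075  0.0041]
twist rad -0.0083
```

View pics/f.png

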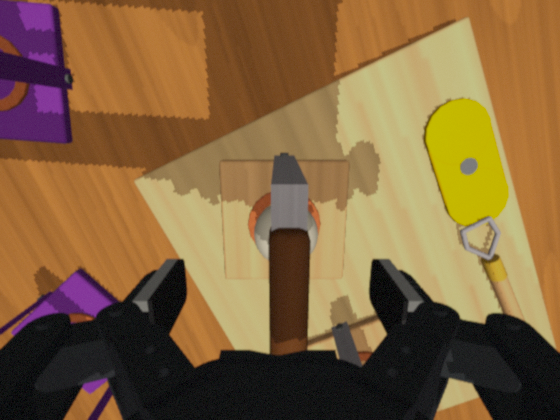

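Call:
{"name": "move_arm", "arguments": {"steps": [0.0011,-0.0065,0.0041,-0.0,1,0,0,0,0,1]}}

```text
time_s: 4.45
tool_pos: [539.9, -128.0, 105.5]
eef_rot: [0.41, -0.574, 0.576, -0.413]
contact_force: [0.3, -0.4, 0.2]
finger_gap: 85.3
```

Run:
```python
from h import *
goto([537.6,-127.2,103],-18.4)
```

```text
t 4.45 pos [ 539.9 -128.   105.5] gap 85.3 F [ 0.3 -0.4  0.2] y axis [ 5.2e-03  1.0e-04 -1.0e+00] z yaw -18.89
shift [-0.      0.0025 -0.0024]
twist rad -0.0085
```

Call:
{"name": "move_arm", "arguments": {"steps": [0,0.0015,-0.002,-0.008,1,0,0,0,0,1]}}

```text
time_s: 4.7
tool_pos: [538.8, -127.7, 105.3]
eef_rot: [0.412, -0.572, 0.575, -0.416]
contact_force: [0.7, -0.1, 0.6]
finger_gap: 85.3
```

Run:
```python
from h import *
goto([537.6,-127.2,103],-18.4)
```

```text
t 4.7 pos [ 538.8 -127.7  105.3] gap 85.3 F [ 0.7 -0.1  0.6] y axis [ 7.4e-03 -6.0e-04 -1.0e+00] z yaw -18.4
shift [-0.0001  0.0022 -0.0013]
twist rad -0.0
```

Call:
{"name": "move_arm", "arguments": {"steps": [0,0.001,-0.001,0,0.6,0,0,0,0,0.4,0,0,0,0,0.3,0,0,0,0,0.22,0,0,0,0,0.15,0,0,0,0,0.08,0,0,0,0,0,0,0,0,0,0,0,0,0,0,0], "force": 50}}

```text
time_s: 5.82
tool_pos: [537.7, -127.2, 104.2]
eef_rot: [0.412, -0.572, 0.575, -0.416]
contact_force: [0.4, -0.2, 0.4]
finger_gap: 15.5
```

Run:
```python
from h import *
goto([537.6,-127.2,103],-18.4)
s=sense();c=wristcam(camera("wrist"),s)
cv2.imwrite("pics/g.png",c["img"][:,:,::-1])
```

```text
t 5.825 pos [ 537.7 -127.2  104.2] gap 15.5 F [ 0.4 -0.2  0.4] y axis [ 7.4e-03 -5.0e-04 -1.0e+00] z yaw -18.41
shift [-0.      0.0012 -0.0001]
twist rad -0.0001
```

View pics/g.png

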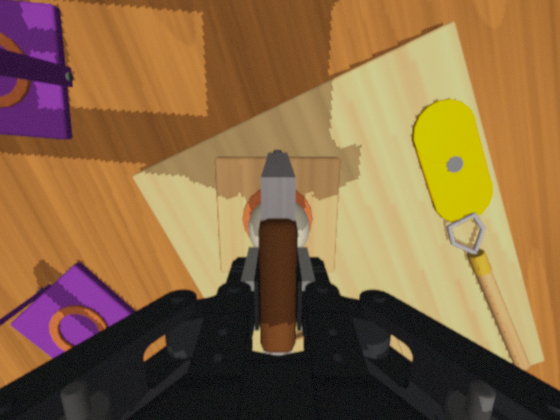

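Call:
{"name": "move_arm", "arguments": {"steps": [0,-0.002,0,0,0,0,-0.004,0,0,0,0,-0.006,0,0,0,0,-0.009,0,0,0,0,-0.012,0,0,0,0,-0.014,0,0,0,0,-0.014,0,0,0,0,-0.014,0,0,0,0,-0.014,0,0,0,0,-0.014,0,0,0,0,-0.012,0,0,0,0,-0.01,0,0,0,0,-0.007,0,0,0,0,-0.005,0,0,0,0,-0.003,0,0,0,0,-0.001,0,0,0,0,0,0,0,0]}}

```text
time_s: 8.0
tool_pos: [535.9, -127.0, 254.3]
eef_rot: [0.412, -0.572, 0.575, -0.415]
contact_force: [0.3, -0.6, -2.5]
finger_gap: 15.3
```

Run:
```python
from h import *
L=np.array([565.3,192,190]);y=np.radians(11.3)
goto([565.3-100*np.cos(y),192-100*np.sin(y),247],11.3)
for n in("scene","wrist"):
  c=camera(n);cv2.imwrite(f"pics/h_{n}.png",c["img"][:,:,::-1])
```

```text
t 8.0 pos [ 535.9 -127.   254.3] gap 15.3 F [ 0.3 -0.6 -2.5] y axis [ 0.0056  0.     -1.    ] z yaw -18.41
shift [-0.2624  0.0069 -0.1597]
twist rad -0.5185
```

View pics/h_scene.png

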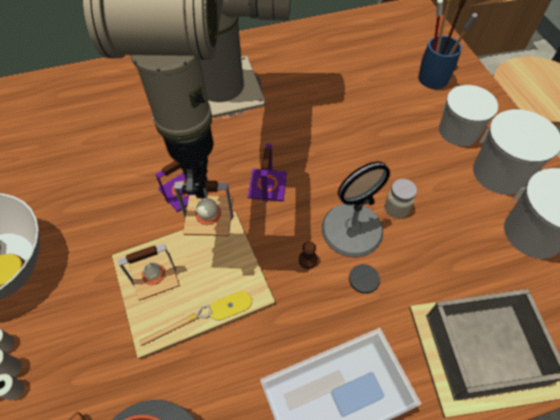

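View pics/h_wrist.png

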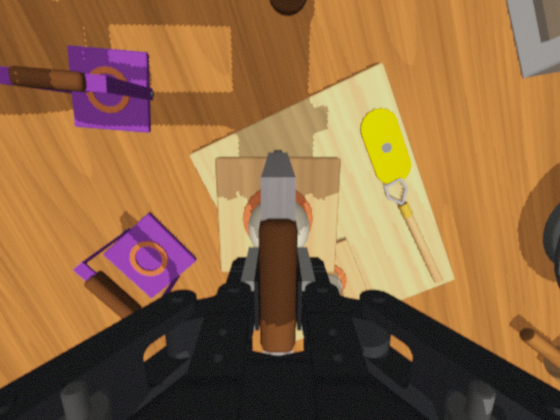

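Call:
{"name": "move_arm", "arguments": {"steps": [-0.002,0,-0.0012,0,0,-0.004,0,-0.0024,0,0,-0.007,0,-0.0043,0,0,-0.01,0,-0.0061,0,0,-0.013,0,-0.0079,0,0,-0.015,0,-0.0091,0,0,-0.016,0,-0.0097,0,0,-0.016,0,-0.0097,0,0,-0.016,0,-0.0097,0,0,-0.016,0,-0.0097,0,0,-0.016,0,-0.0097,0,0,-0.016,0,-0.0097,0,0,-0.016,0,-0.0097,0,0,-0.015,0,-0.0091,0,0,-0.013,0,-0.0079,0,0,-0.01,0,-0.0061,0,0,-0.007,0,-0.0043,0,0,-0.004,0,-0.0024,0,0,-0.002,0,-0.0012,0,0,0,0,0,0,0]}}

```text
time_s: 10.6
tool_pos: [474.0, 136.8, 254.3]
eef_rot: [0.413, -0.572, 0.574, -0.417]
contact_force: [0.4, 0.0, -3.0]
finger_gap: 14.9
```

Run:
```python
from h import *
L=np.array([565.3,192,190]);y=np.radians(11.3)
goto([565.3-100*np.cos(y),192-100*np.sin(y),247],11.3)
for n in("scene",):
  c=camera(n);cv2.imwrite(f"pics/i_{n}.png",c["img"][:,:,::-1])
```

```text
t 10.6 pos [474.  136.8 254.3] gap 14.9 F [ 0.4  0.  -3. ] y axis [ 0.0063  0.0012 -1.    ] z yaw -18.17
shift [-0.0317  0.0073 -0.0176]
twist rad -0.5143
```

View pics/i_scene.png

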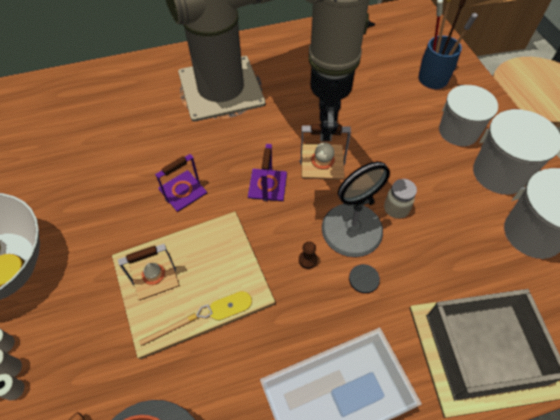

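Call:
{"name": "move_arm", "arguments": {"steps": [0,0,0,-0.02,0,0,0,0,-0.04,0,0,0,0,-0.06,0,0,0,0,-0.07,0,0,0,0,-0.07,0,0,0,0,-0.07,0,0,0,0,-0.07,0,0,0,0,-0.055,0,0,0,0,-0.035,0,0,0,0,-0.02,0,0,0,0,-0.005,0,0,0,0,0,0]}}

```text
time_s: 12.15
tool_pos: [475.0, 133.5, 254.2]
eef_rot: [-0.55, 0.441, -0.444, 0.553]
contact_force: [-0.4, 0.4, -3.2]
finger_gap: 15.4
```

Run:
```python
from h import *
L=np.array([565.3,192,190]);y=np.radians(11.3)
goto([565.3-100*np.cos(y),192-100*np.sin(y),247],11.3)
```

```text
t 12.15 pos [475.  133.5 254.2] gap 15.4 F [-0.4  0.4 -3.2] y axis [ 6.3e-03  3.0e-04 -1.0e+00] z yaw 12.49
shift [-0.0397  0.0072  0.0008]
twist rad 0.0208
```

Call:
{"name": "move_arm", "arguments": {"steps": [-0.002,0.0005,0,0.01,0,-0.004,0.001,0,0.01,0,-0.006,0.001,0,0,0,-0.007,0.001,0,0,0,-0.007,0.001,0,0,0,-0.006,0.001,0,0,0,-0.004,0.0005,0,0,0,-0.002,0.0005,0,0,0,-0.001,0,0,0,0,0,0,0,0,0]}}

```text
time_s: 13.4
tool_pos: [466.6, 174.9, 247.1]
eef_rot: [-0.545, 0.447, -0.45, 0.548]
contact_force: [-0.3, 0.4, -2.5]
finger_gap: 15.1
```

Run:
```python
from h import *
L=np.array([565.3,192,190]);y=np.radians(11.3)
goto([565.3-100*np.cos(y),192-100*np.sin(y),247],11.3)
f=[]
for n in("scene","side","wrist"):
  c=camera(n);cv2.imwrite(f"pics/j_{n}.png",c["img"][:,:,::-1])
a=cv2.imread("pics/j_scene.png")[100:240,270:430];b=cv2.imread("pics/j_side.png")[170:310,210:370]
cv2.imwrite("pics/j2.png",cv2.resize(np.hstack([a,b]),None,fx=2.5,fy=2.5,interpolation=cv2.INTER_CUBIC))
```

```text
t 13.4 pos [466.6 174.9 247.1] gap 15.1 F [-0.3  0.4 -2.5] y axis [ 6.1e-03  3.0e-04 -1.0e+00] z yaw 11.27
shift [0.0026 0.0001 0.0002]
twist rad -0.0005
```

View pics/j_side.png

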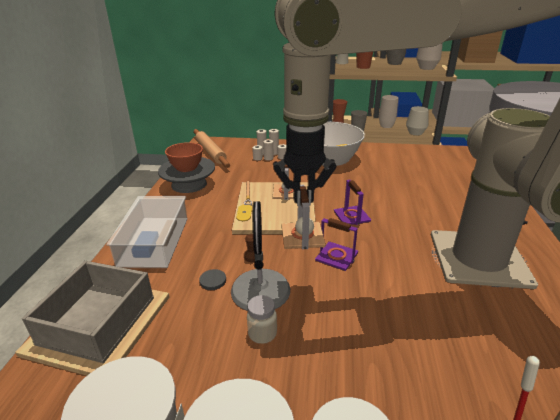

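View pics/j_wrist.png

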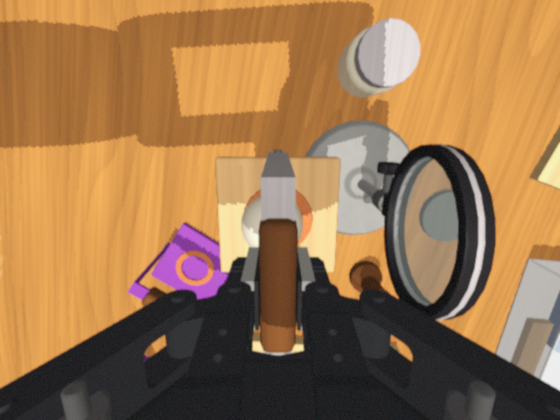

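View pics/j2.png

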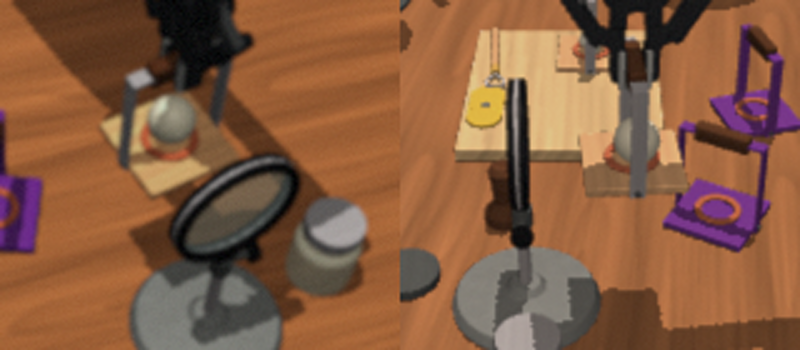

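```bash
cat > l.py <<'E'
from h import *
t=np.linspace(0,2*np.pi,120)
def hull(c,p,yaw):
    ax=np.array([np.cos(yaw),np.sin(yaw),0]);ay=np.array([-ax[1],ax[0],0])
    P=[p+ax*x+58.5*(ay*np.cos(a)+np.array([0,0,1])*np.sin(a)) for x in(-8,8) for a in t]
    return cv2.convexHull(proj(c,P).astype(np.float32))
s=sense();w=wristcam(camera("wrist"),s)
sc=camera("scene");sd=camera("side")
f=lambda u,v:(u/2.5+270-.3,v/2.5+100-.3)
g=lambda u,v:((u-400)/2.5+210-.3,v/2.5+170-.3)
b=tri([(sc,f(171,119)),(sd,g(637,139))]);print("ball",b)
out=[]
for c,r,k in((sc,(110,250,290,430),2.8),(sd,(170,310,210,350),2.8),(w,(120,340,300,520),1.78)):
    I=cv2.resize(c["img"][r[0]:r[1],r[2]:r[3],::-1],None,fx=k,fy=k,interpolation=cv2.INTER_CUBIC)[:390,:390]
    I=cv2.copyMakeBorder(I,0,392-I.shape[0],0,392-I.shape[1],cv2.BORDER_CONSTANT)
    for y,col in((11.3,(0,255,255)),):
        h=((hull(c,np.array([565.3,192,190]),np.radians(y))-[r[2],r[0]]+.5)*k).astype(np.int32)
        cv2.polylines(I,[h],True,col,1)
    for bb in (b[0],):
        p=((proj(c,bb)[0]-[r[2],r[0]]+.5)*k).astype(int);cv2.circle(I,p,3,(0,0,255),-1)
    out.append(I[:,:266] if c is not w else I[:,40:306])
cv2.imwrite("pics/k.png",np.hstack(out))
E
python3 l.py
```

```text
ball (array([461.96327636, 175.2352762 , 191.58900969]), array([ 0.17797663,  0.24625511,  0.26416328, -0.17038795]))
```

View pics/k.png

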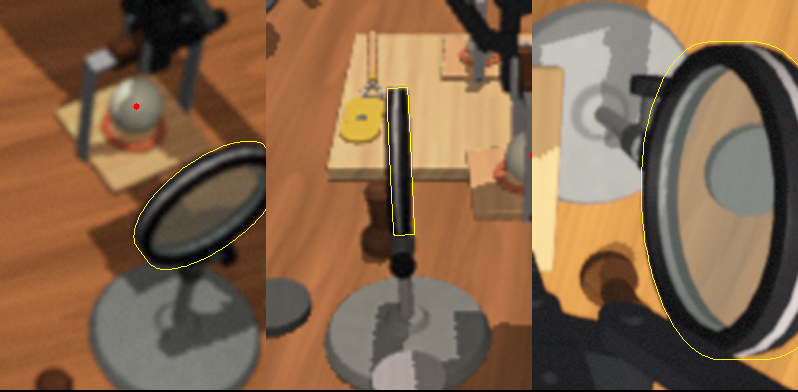

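Call:
{"name": "move_arm", "arguments": {"steps": [0.001,0,0.001,0,0,0.001,0,0.001,0,0,0.001,0,0.001,0,0,0,0,0,0,0,0,0,0,0,0,0,0,0,0,0,0,0,0,0,0,0,0,0,0,0,0,0,0,0,0,0,0,0,0,0]}}

```text
time_s: 14.95
tool_pos: [470.4, 172.2, 247.2]
eef_rot: [-0.545, 0.447, -0.45, 0.548]
contact_force: [0.7, -0.7, -3.1]
finger_gap: 15.4
```

Run:
```python
from h import *
goto([467,172,247],11.3)
print(sense()["qd"].round(4))
for n in("scene","side","wrist"):
  c=camera(n);cv2.imwrite(f"pics/m_{n}.png",c["img"][:,:,::-1])
a=cv2.imread("pics/m_scene.png")[100:240,270:430];b=cv2.imread("pics/m_side.png")[170:310,210:370]
cv2.imwrite("pics/m2.png",cv2.resize(np.hstack([a,b]),None,fx=2.5,fy=2.5,interpolation=cv2.INTER_CUBIC))
goto([467,172,247],11.3)
```

```text
t 14.95 pos [470.4 172.2 247.2] gap 15.4 F [ 0.7 -0.7 -3.1] y axis [ 6.1e-03  4.0e-04 -1.0e+00] z yaw 11.26
shift [-0.0004  0.0001 -0.0034]
twist rad -0.0008
[-0.0001 -0.0017  0.0012 -0.0005  0.0002 -0.0001]
t 15.1 pos [470.4 172.2 247.2] gap 15.0 F [ 0.9  0.4 -2.5] y axis [ 6.1e-03  4.0e-04 -1.0e+00] z yaw 11.25
shift [-0.0004  0.0001 -0.0034]
twist rad -0.0008
```

View pics/m2.png

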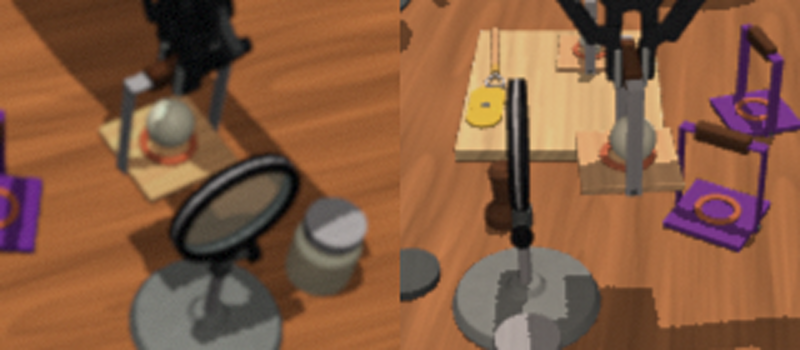

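View pics/m_wrist.png

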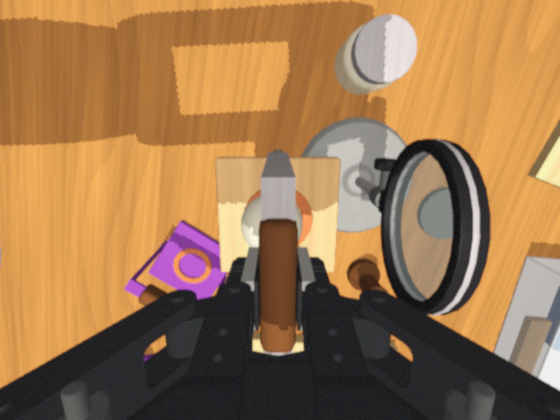

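```bash
python3 -c "
from h import *
sc=cam('scene');sd=cam('side')
b=tri([(sc,(170/2.5+269.7,121/2.5+99.7)),(sd,(233/2.5+209.7,138/2.5+169.7))])[0];y=np.radians(11.3);d=b-np.array([565.3,192,190])
print(b,d[0]*np.cos(y)+d[1]*np.sin(y),-d[0]*np.sin(y)+d[1]*np.cos(y))
from workcell import sign_off;print(sign_off())"
```

```text
[464.95065895 173.63462166 191.9212259 ] -102.00265988530478 1.6537072446870624
the job is handed in; nothing more can be done
None
```

I gripped the carrier with the ball by its wooden bar, lifted it off the ware board and carried it level to the robot's side of the magnifier. It is still held there, and I have handed the job in, at about 15 s of robot time.

**Position:** in the last camera measurement the ball's centre was 102 mm in front of the lens centre. It sat about 1.7 mm to the left of the lens axis and 2 mm above it. The camera calibration is only good to about 2 mm.

**Attitude and hold:** an open side of the carrier faces the glass. The tool's yaw matches the lens yaw of about 11° that I fitted in the images. The tool was within 0.4° of vertical, joint speeds were near zero, and the grip was firm at 15 mm with 50 N.

**Ball:** it is still in its cup but has rolled a few millimetres towards the robot side, within its free play. I moved the carrier about 3 mm towards the glass and 3 mm to the right to allow for this. In the images the gripper stayed clear of the ball.

**Other things:** in the final views nothing else looked moved. No check failed or disagreed.

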